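Put the insert boxes away in the locked case

ROBOT

A 7-joint arm with a two-finger parallel gripper is mounted at the origin on a cart in front of the work surface, level with it; the furniture and walls round the work are solid. World frame = base frame: x ahead of the robot, y to its left, z up, the work surface at z = 0. Lengths are in m, angles in rad, forces in N, time in s.
With the tool pointing down it reaches from about 0.35 to 0.9 m from the base axis. Payload 19.9 kg.
Tool frame: the origin (TCP) lies between the finger pads; the fingertips stand 19 mm ahead of it and the grasp point (between the pads) is the TCP; z points along the fingers, y is the line along which they close (so a half turn about z gives the same grasp; the last joint's range is limited). The gripper opens to 94 mm and grips with 3 to 60 N. Pads are 16 mm wide; open, the fingers measure 119 mm over their backs; the gripper's body (75 mm by 177 mm) begins 78 mm behind the grasp point.
Start: joints at [-0.042, 0.417, -0.01, 1.614, 0.005, 1.111, -0.053], TCP at [0.625, 0, 0.224] pointing down, gripper open.
Joint ranges: [-2.81, 2.81], [-0.39, 2.02], [-1.27, 1.25], [0.06, 2.57], [-1.19, 4.33], [0.19, 2], [-2.82, 2.82]. Speed limits (rad/s): [1.89, 1.89, 2.39, 2.39, 3.01, 3.01, 3.01].

INTERFACE

Orientations are given as a 3x3 rotation matrix whose columns are the frame's x, y, z axes.
In Python, from rig import robot gives the robot as it stands. Calls block until the motion is done:
- robot.move_ptp(position, orientation): joint-space move of the TCP to a pose.
- robot.move_linear(position, velocity=0.15, frame=None, threshold=None): straight line of the TCP; frame=None keeps the orientation; velocity is the mean speed in m/s. With threshold (N) it stops when the force on the tool has changed by that much, and returns True; else False.
- robot.goto_joints(angles): joint-space move.
- robot.gripper_to(opening): finger opening in m; the grip force is fixed at half the most; returns when the fingers have stopped.
- robot.pause(seconds).
- robot.ik(position, orientation): joint angles nearest the present ones, or None.
- robot.get_state(): the state.
- robot.grab_frame(name): name is "scene" or "side" or "wrist"; returns the picture (400x640x3 uint8, red, green, blue); there is no depth.
- robot.camera_info(name): a dict with "fx", "fy", "cx", "cy" (pixels), "rvec" (rotation vector, rad) and "tvec" (3), from world to camera coordinates, as OpenCV has them. Camera axes: x right, y down, z forward; pixel columns grow to the right and rows downward; lengths in m; the calibration is good to about 2 mm. The wrist camera is an equidistant fisheye: a pixel r from the principal point sees the ray r / f radians off the axis. A picture is of the moment at which its call begins: read the wrist's pose just before it. camera_info takes no time and is no camera call; for the wrist camera it gives the pose at the moment of the call.
A pose or a line that the arm cannot do raises robot.PlanningError and nothing moves.
- robot.sign_off(): hands the job in; it is judged then, once.
The state is a dict: "time": time; "qpos": joint angles; "joint_vel": joint speeds; "effort": joint torques, N m; "ee_pos": TCP position; "tool_rot": TCP orientation; "force": force on the tool from outside, world axes, zero at the start; "moment": the same for the moment, N m; "opening": finger opening in m; "grasp_force": force on a finger pad.
Only numpy, scipy, OpenCV 4.12 (cv2) and the standard library are available. Lean on these libraries where they do the work, as an engineer would, in place of code of your own. Each camera call takes 0.05 s, during which the arm holds its last target. There are 200 camera calls.

TASK

Put all the loose insert boxes away in the grey case: slide its safety clear, lift the latch and open the lid, then stand each box on its short end in a slot of its own, right down on the slot floor. Then shut the lid, swing the latch fully down and slide the safety back behind it, so that the case is locked again. Leave the other things on the bench where they are.

Things in the scene. Friction and masses are not known exactly. Their poses are not given: they have to be found in the camera images.
- insert_case: grey steel case fixed to the bench, 176 mm deep (x), 160 mm wide (y), 96 mm high shut; its body's rim is at 50 mm, above that is the lid; 4 mm walls. Origin: centre of its underside; x to its rear, y to its left seen from the robot, z up. Inside is a wooden rack of four slots, one behind the other; beside it (y = 35 to 76 mm, both sides) is free room for fingers
- slot1 (a point): centre of the floor of the front slot: x = -63, y = 0, z = 12 mm in the case's frame. All slots and their five dividers lean to the rear (+x) by 20 deg (0.349 rad) from upright; the floors slope square to them. Slots are 28 mm wide square to the dividers, which are 4 mm thick, 50 mm wide (y) and rise 34 mm up the slope from the floor
- slot2 (a point): centre of the floor of the second slot: x = -29, y = 0, z = 12 mm in the case's frame. A box stands in a slot on its 50 x 24 mm end, its 75 mm length up the slope and its 50 mm width along the case's y; seated, its centre is 37.5 mm up the slope from the floor's centre
- slot3 (a point): centre of the floor of the third slot: x = 5, y = 0, z = 12 mm in the case's frame. Low side rails along the rack (inner faces at y = -29 and +29 mm, tops at z = 21 mm) keep the boxes centred
- slot4 (a point): centre of the floor of the rear slot: x = 39, y = 0, z = 12 mm in the case's frame
- lid (a joint): opening of the lid (rad): 0 shut, 1.65 at its stop, just past upright. It turns about an axis along the case's y at its rear rim. Stiff hinge (0.5 N m of friction): the lid, 350 g, stays where it is left. The latch and the safety are mounted on the lid and travel with it
- lid_hinge (a point): middle of the lid's hinge axis: x = 88, y = 0, z = 50 mm in the case's frame
- lid_lip (a point): point to take the lid by, on its steel lifting lip: a flat tab at the front right, 30 mm wide (y), 6 mm thick, standing out 30 mm from the lid's front; the point is mid width and thickness, 22 mm from the front face. Lid shut: x = -110, y = -40, z = 59 mm in the case's frame. Pinched by its side edges (across y) it turns between the pads as the lid swings
- latch (a joint): latch lever at the lid's front left (rad): 0 fully down, 1.5 fully lifted, standing forward; axis along the case's y. Down, its nose hooks under a keeper on the case body and holds the lid shut; it is clear above 0.25 rad. It stays where it is left (0.05 N m of friction). Its heel, above the pivot, tips rearward as it is lifted. Shut the lid with the lever lifted
- latch_pivot (a point): middle of the latch lever's pivot: lid shut, x = -86, y = 40, z = 102 mm in the case's frame. The lever's heel rises 34 mm above it
- latch_lip (a point): point to take the latch lever by, on its lip: a flat tab 30 mm wide (y), 6 mm thick, standing out 26 mm in front of the lever; the point is mid width and thickness, 33 mm in front of the pivot and (lever down) 34 mm below it. Pinched by its side edges (across y) it turns between the pads as the lever swings
- safety (a joint): safety slide on the lid top (m): 0 locked, its block right behind the latch's heel so that the lever cannot be lifted; 0.024 slid fully clear to the case's right (-y). It stays where it is left (2 N of friction). It goes back to 0 only with the lever fully down: otherwise the heel is in its way
- safety_grip (a point): point to take the safety slide by: centre of its dark knurled thumb piece, 12 mm wide (y), 20 mm long (x), 8 mm below its top. Locked and the lid shut: x = -48, y = 40, z = 120 mm in the case's frame; the guides before and behind it rise to z = 103 mm, 5 mm clear of it; the block stands 12 mm in front of it, up to z = 132 mm
- box1: flat plastic box for carbide inserts, grey lid with a small white label on a black tray, 50 mm (its x) x 75 mm (its y) x 24 mm (its z), 60 g, flat on the bench at first. Origin: centre of its underside, z up when flat. Take it across its 50 mm side. Any box suits any slot, either end up, either face forward. Two to four of the four are present (others: None)
- box1_centre (a point): centre of the volume of box1, 12 mm above its underside
- box2: flat plastic box for carbide inserts, grey lid with a small white label on a black tray, 50 mm (its x) x 75 mm (its y) x 24 mm (its z), 60 g, flat on the bench at first. Origin: centre of its underside, z up when flat. Take it across its 50 mm side. Any box suits any slot, either end up, either face forward. Two to four of the four are present (others: None)
- box2_centre (a point): centre of the volume of box2, 12 mm above its underside
- box3: flat plastic box for carbide inserts, grey lid with a small white label on a black tray, 50 mm (its x) x 75 mm (its y) x 24 mm (its z), 60 g, flat on the bench at first. Origin: centre of its underside, z up when flat. Take it across its 50 mm side. Any box suits any slot, either end up, either face forward. Two to four of the four are present (others: None)
- box3_centre (a point): centre of the volume of box3, 12 mm above its underside
- box4: flat plastic box for carbide inserts, grey lid with a small white label on a black tray, 50 mm (its x) x 75 mm (its y) x 24 mm (its z), 60 g, flat on the bench at first. Origin: centre of its underside, z up when flat. Take it across its 50 mm side. Any box suits any slot, either end up, either face forward. Two to four of the four are present (others: None)
- box4_centre (a point): centre of the volume of box4, 12 mm above its underside
- square_block: bystander: ground steel block 30 x 45 x 40 mm, loose, right rear; origin centre of its underside
- end_cap: bystander: turned steel end cap, 52 mm across, 18 mm high, loose, in front of the case; origin centre of its underside
- bracket: bystander: milled angle bracket 40 x 50 x 36 mm, loose, left of the case; origin centre of its underside
Things that resemble listed ones, but are neither listed nor needed, are in the scene too. Leave any brown look-alike of the box1 alone.

How it is judged:
By the outcome, as a careful person would: the job done as asked, in the order asked, and still so for the second after the job is handed in, with the robot touching nothing.
Of box1, box2, box3, box4 only 2 to 4 are there at a start; the rules pass over those that are not, and their reading is None.
At some moment in a run one of box1, box2, box3, box4 may be knocked a few centimetres aside while the robot is not near it.
It also fails if it takes over 210 s, if anything falls off the work surface, if the arm or the gripper's body presses on something with over 40 N, if the wrist force passes 120 N, or if a joint passes its speed limit or range.

## Working session

There is one attempt and no reset: what is moved stays moved. The work goes in short steps, each a Python script; the robot and the scene stay as the last script left them, time stands still between calls to the robot, and variables do not carry over. Pictures are saved under pics/ and viewed, at most 14 in all, crops included, and the job is handed in when it is done.

```bash
ls; mkdir -p pics
python3 - <<'E'
from rig import robot
import cv2,numpy as np
ims=[]
for n in("scene","side","wrist"):
    im=robot.grab_frame(n);cv2.imwrite(f"pics/{n}0.png",im[:,:,::-1]);print(n,robot.camera_info(n))
s=robot.get_state();print(s)
E
```

```text
pics
scene {'fx': 368.6426681787156, 'fy': 368.6426681787156, 'cx': 314.08243272437414, 'cy': 195.2279854480319, 'rvec': array([ 2.0968487 , -1.2944221 ,  0.49747818]), 'tvec': array([-0.29758729,  0.44778202,  0.621004  ])}
side {'fx': 376.8332069009987, 'fy': 376.8332069009987, 'cx': 316.4176030750481, 'cy': 199.72155064715088, 'rvec': array([-0.02734719, -2.74567393,  1.49457994]), 'tvec': array([0.58774656, 0.06567696, 1.16151464])}
wrist {'fx': 309.70691628693146, 'fy': 309.70691628693146, 'cx': 317.80701660613374, 'cy': 200.88770956848603, 'rvec': array([-2.90826258e+00,  6.65225020e-04,  2.96549600e-03]), 'tvec': array([-0.62459549, -0.02393749,  0.39089812])}
{'time': 0.15, 'qpos': array([-0.04148186,  0.417852  , -0.01032951,  1.61401862,  0.00469997,
        1.11068977, -0.05297473]), 'joint_vel': array([ 0.0011807 , -0.00189225, -0.00025404, -0.00126057,  0.00025773,
        0.00254859,  0.00034223]), 'effort': array([ 7.99236568e-04, -8.51532197e+01,  6.39362633e-01, -4.26137459e+01,
       -4.88919730e-02,  1.71691604e-02,  1.51774425e-04]), 'ee_pos': array([ 6.24735065e-01, -2.50622976e-06,  2.23966666e-01]), 'tool_rot': array([[-3.89756035e-05,  9.99999556e-01, -9.41333346e-04],
       [ 9.99999997e-01,  3.89120187e-05, -6.75658244e-05],
       [-6.75291652e-05, -9.41335976e-04, -9.99999555e-01]]), 'force': array([ 0.29140512,  0.68681245, -0.54053037]), 'moment': array([-0.02040498,  0.00894304,  0.03699223]), 'grasp_force': 0.0, 'opening': 0.0939553441801606}
```

View pics/scene0.png

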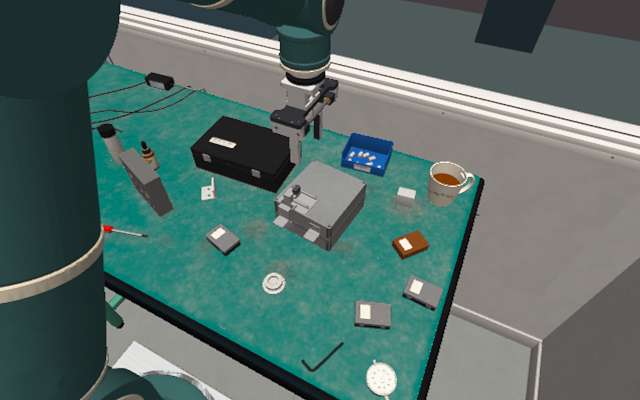

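View pics/side0.png

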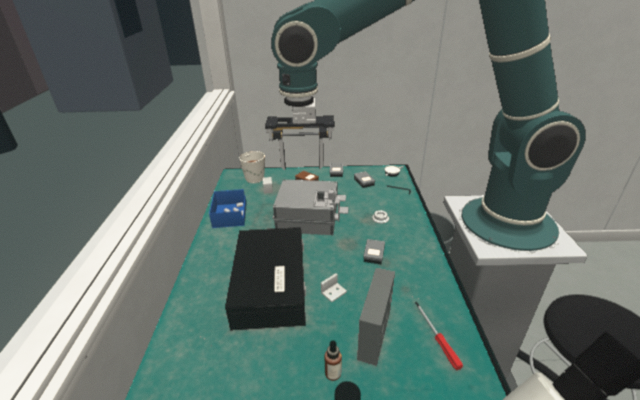

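View pics/wrist0.png

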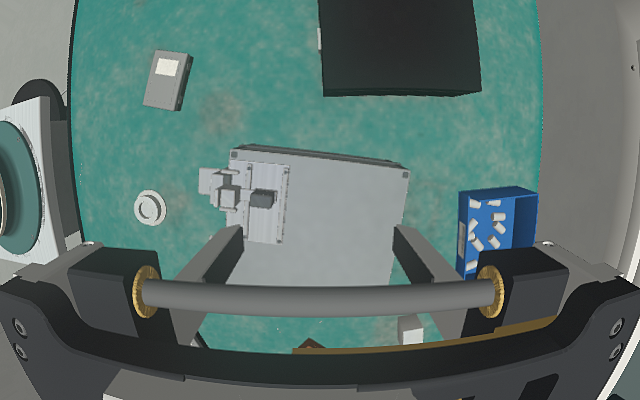

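Scene: three grey boxes at (223,239), (373,314), (423,292); brown look-alike at (410,244); case top around (320,195) with latch at (295,215). Side confirms grey boxes at (374,251), (364,180), (337,171). Wrist shows case lid corners near (232,148), (408,167), and box at (167,80).

```bash
cat > h.py <<'E'
from rig import robot
import cv2,numpy as np
def ray(info,uv,fish=False):
    R=cv2.Rodrigues(np.array(info["rvec"],float))[0];t=np.array(info["tvec"])
    d=np.array([(uv[0]-info["cx"])/info["fx"],(uv[1]-info["cy"])/info["fy"],1.])
    if fish:
        r=np.hypot(d[0],d[1]); d=np.array([d[0]/r*np.sin(r),d[1]/r*np.sin(r),np.cos(r)]) if r>1e-9 else np.array([0,0,1.])
    return -R.T@t, R.T@d
def cast(info,uv,z,fish=False):
    o,d=ray(info,uv,fish); return o+d*(z-o[2])/d[2]
def snap(name,fn=None):
    i=robot.camera_info(name);im=robot.grab_frame(name)
    if fn: cv2.imwrite("pics/"+fn,im[:,:,::-1])
    return i,im
E
python3 - <<'E'
from h import *
s=robot.camera_info("scene");w=robot.camera_info("wrist");np.set_printoptions(precision=4,suppress=True)
for n,p,z in[("lid R-front",(330,225),.096),("lid rearR",(365,177),.096),("lid rearL",(313,165),.096),("box",(223,239),.024),("box",(373,314),.024),("box",(423,292),.024),("brown",(410,244),.024),("cap",(274,283),.018),("blk",(405,195),.04),("mug",(445,190),0)]: print(n,cast(s,p,z))
for n,p,z in[("lid FL",(232,148),.096),("lid rearL",(408,167),.096),("box",(167,80),.024)]: print(n,cast(w,p,z,True))
print(ray(w,(318,201),True), ray(s,(318,201)))
E
```

```text
lid R-front [ 0.5307 -0.1069  0.096 ]
lid rearR [ 0.7105 -0.1214  0.096 ]
lid rearL [0.6914 0.0175 0.096 ]
box [0.4266 0.1301 0.024 ]
box [ 0.4101 -0.2645  0.024 ]
box [ 0.506 -0.344  0.024]
brown [ 0.616  -0.2818  0.024 ]
cap [ 0.3822 -0.0405  0.018 ]
blk [ 0.7498 -0.2248  0.04  ]
mug [ 0.8572 -0.3153 -0.    ]
lid FL [0.543  0.0499 0.096 ]
lid rearL [0.7117 0.0316 0.096 ]
box [0.4364 0.1362 0.024 ]
(array([0.6254, 0.0667, 0.3846]), array([-0.0014, -0.2316, -0.9728])) (array([ 0.0564, -0.3079,  0.7594]), array([ 0.5955,  0.2908, -0.7491]))
```

Run:
```python
from h import *
D=np.array([[0,1,0],[1,0,0],[0,0,-1.]])
def look(x,y,z,R,fn):
    robot.move_ptp([x,y,z],R);robot.pause(.3);i,im=snap("wrist",fn);np.savez(f"pics/{fn}.npz",**i);print(robot.get_state()["time"],robot.get_state()["ee_pos"])
E_=np.array([[-1,0,0],[0,1,0],[0,0,-1.]])
look(.62,-.24,.34,E_,"w1.png")
look(.6,-.17,.34,D,"w2.png")
```

```text
2.2167 [ 0.62004574 -0.23978809  0.33995718]
4.0417 [ 0.59998683 -0.17011361  0.33997362]
```

View pics/w1.png

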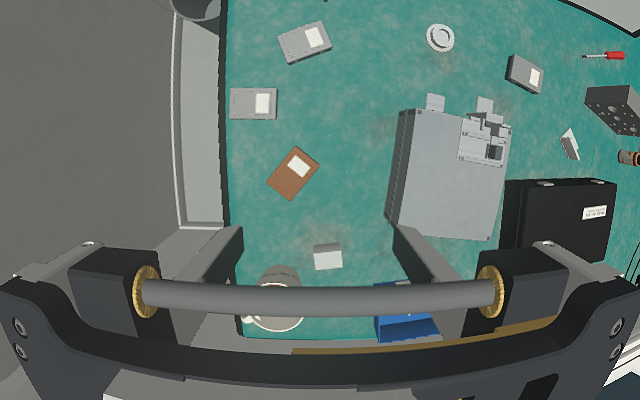

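View pics/w2.png

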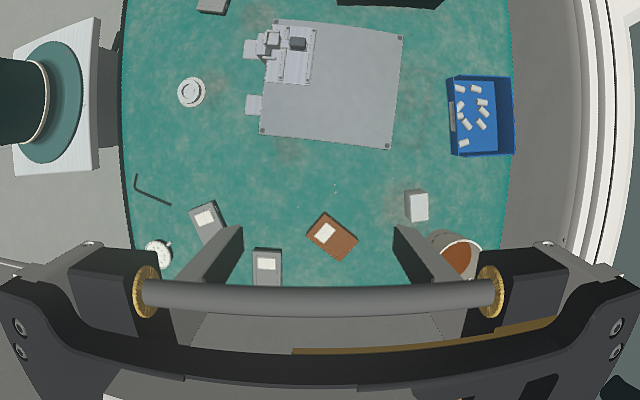

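w1: boxes at (305,42), (254,103), (525,74); brown at (293,173). w2: case lid top corners near (275,19), (404,34), (391,150), (261,131); lid lip (254,105), latch lip (251,50), thumb piece (297,43).

Run:
```python
from h import *
a=cv2.imread("pics/w1.png");b=cv2.imread("pics/w2.png")
def c(im,x,y,w,h,s): return cv2.resize(im[y:y+h,x:x+w],None,fx=s,fy=s,interpolation=cv2.INTER_NEAREST)
o=np.zeros((600,800,3),np.uint8)
o[:420,:510]=c(b,240,10,170,140,3)
for k,(x,y) in enumerate([(270,10),(225,75),(495,45)]):
    o[k*200:k*200+200,520:800]=c(a,x,y,70,50,4)
cv2.imwrite("pics/c1.png",o)
```

```text
(no output)
```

View pics/c1.png

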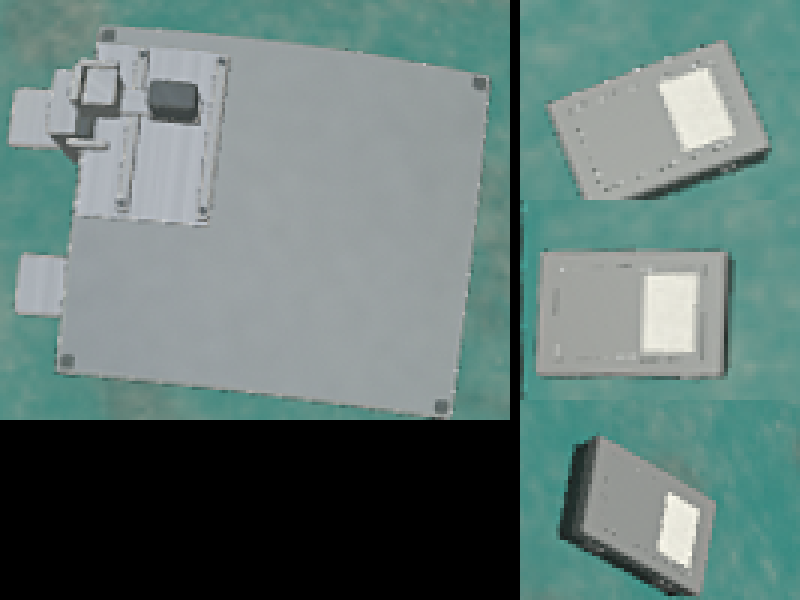

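The crops show the lid corners clearly (crop px (100,27), (489,75), (451,415), (57,374)) and bright box tops, distinct from their dark sides.

```bash
cat >> h.py <<'E'
def greytops(info,im,lo=95,z=.024,cyl=None):
    """grey box tops in a wrist picture: centre, dims, long-axis angle, from contours cast to the plane z"""
    hsv=cv2.cvtColor(im,cv2.COLOR_RGB2HSV)
    m=((hsv[:,:,1]<45)&(hsv[:,:,2]>lo)).astype(np.uint8)
    m=cv2.morphologyEx(m,cv2.MORPH_CLOSE,np.ones((3,3)))
    out=[]
    for c in cv2.findContours(m,cv2.RETR_EXTERNAL,cv2.CHAIN_APPROX_NONE)[0]:
        if len(c)<40 or cv2.contourArea(c)<200: continue
        P=np.array([cast(info,p[0],z,True)[:2] for p in c])
        if np.ptp(P,0).max()>.15: continue
        (cx,cy),(w,h),a=cv2.minAreaRect((P*1000).astype(np.float32))
        if w>h: w,h,a=h,w,a-90
        if 42<w<60 and 65<h<85: out.append((cx/1000,cy/1000,w,h,(np.deg2rad(a+90)+np.pi/2)%np.pi-np.pi/2,c.mean(0)[0].round()))
    return out
E
python3 - <<'E'
from h import *
np.set_printoptions(precision=4,suppress=True)
for n in("w1.png","w2.png"):
    i=dict(np.load(f"pics/{n}.npz"));im=cv2.imread("pics/"+n)[:,:,::-1].copy()
    for lo in(95,110): print(n,lo,*greytops(i,im,lo),sep="\n ")
i=dict(np.load("pics/w2.png.npz"))
P=np.array([cast(i,p,.096,True)[:2] for p in[(273.1,18.8),(403,35),(390.2,148.2),(259,134.5)]])
print(P,P.mean(0),np.linalg.norm(P-np.roll(P,-1,0),axis=1))
e=[P[1]-P[0],P[2]-P[3]];print([np.arctan2(v[1],v[0]) for v in e],[np.arctan2(*(v*[-1,1])) +0 for v in (P[0]-P[3],P[1]-P[2])],)
i=dict(np.load("pics/w2.png.npz"))
print("grip",cast(i,(297.5,43.5),.128,True), "lip",cast(i,(254.,105),.062,True))
s=robot.camera_info("scene")
E
```

```text
w1.png
 95
 (0.557776611328125, 0.2620859069824219, 42.09751892089844, 72.52959442138672, np.float64(0.7127002572249013), array([570., 145.]))
 (0.5111869506835938, -0.3412954406738281, 50.03209686279297, 74.85031127929688, np.float64(1.5161321491018755), array([252., 103.]))
 (0.42086660766601564, 0.5194324951171875, 53.41020202636719, 70.49673461914062, np.float64(1.2401939059174412), array([634., 101.]))
 (0.432569580078125, 0.13718862915039062, 52.86543273925781, 75.06640625, np.float64(1.3151718774572592), array([526.,  74.]))
 (0.4148034362792969, -0.260447998046875, 52.3263053894043, 74.75022888183594, np.float64(-1.2083114068743663), array([304.,  41.]))
w1.png
 110
 (0.5113276977539063, -0.3413836364746094, 50.06059265136719, 74.55294799804688, np.float64(1.5234126988899344), array([252., 103.]))
 (0.42045169067382815, 0.5201320190429688, 52.978572845458984, 70.6832504272461, np.float64(1.216360478373995), array([634., 101.]))
 (0.4326011657714844, 0.1373094482421875, 52.86543273925781, 74.81665802001953, np.float64(1.3151718774572592), array([527.,  74.]))
 (0.4148034362792969, -0.260447998046875, 52.3263053894043, 74.75022888183594, np.float64(-1.2083114068743663), array([304.,  41.]))
w2.png
 95
 (0.5119816284179688, -0.33660540771484376, 49.996849060058594, 67.4110107421875, np.float64(1.5254496176496817), array([266., 268.]))
w2.png
 110
 (0.5111283569335937, -0.3364031982421875, 48.27363586425781, 65.27985382080078, np.float64(1.5254496176496817), array([266., 268.]))
[[ 0.541   0.0482]
 [ 0.7141  0.0285]
 [ 0.696  -0.1278]
 [ 0.5229 -0.11  ]] [ 0.6185 -0.0403] [0.1743 0.1573 0.1741 0.1593]
[np.float64(-0.11342277012564948), np.float64(-0.10241408851897946)] [np.float64(-0.11376227334248673), np.float64(-0.11514869159044985)]
grip [0.5758 0.0019 0.128 ] lip [ 0.5096 -0.0679  0.062 ]
```

```bash
cat >> h.py <<'E'
C0=np.array([.6185,-.0403,0]);YAW=-.111
def W(x,y,z):  # case frame mm -> world m
    c,s=np.cos(YAW),np.sin(YAW); return C0+np.array([c*x-s*y,s*x+c*y,z])/1000
def T(ang,tilt=0.):  # tool points down, leaning by tilt towards heading ang; closes square to the heading
    h=np.array([np.cos(ang),np.sin(ang),0]);k=np.array([0,0,1.])
    z=np.sin(tilt)*h-np.cos(tilt)*k;y=np.cross(k,h);return np.c_[np.cross(y,z),y,z]
def latch_pt(th):
    f=th-np.arctan2(34,33);r=np.hypot(33,34);return W(-86-r*np.cos(f),40,102+r*np.sin(f))
def lip_pt(th,x=-113):
    dx,dz=x-88,9;c,s=np.cos(th),np.sin(th);return W(88+dx*c+dz*s,-40,50-dx*s+dz*c)
def st(t=""):
    s=robot.get_state();print(t,round(s["time"],1),s["ee_pos"].round(4),"F",s["force"].round(1),"op",round(s["opening"]*1000,1),"g",round(s["grasp_force"],1))
def arc(f,a,b,n,v=.12,thr=None):
    for t in np.linspace(a,b,n+1)[1:]:
        if robot.move_linear(f(t),v,threshold=thr): st(f"contact at {t:.2f}");return True
E
python3 - <<'E'
from h import *
robot.gripper_to(.045)
g=W(-48,40,121)
robot.move_ptp(g+[0,0,.05],T(YAW));robot.move_linear(g,.1);st("down")
robot.gripper_to(0.0);st("closed")
r=robot.move_linear(W(-48,40-26.5,121),.05,threshold=25);st(f"slid {r}")
robot.gripper_to(.04);robot.move_linear(W(-48,13,175));st()
for k,z in (("scene","s3.png"),("wrist","w3.png")): snap(k,z)
# checks
for n,q in (("latch0",latch_pt(0)),("latch1",latch_pt(1.)),("lip0",lip_pt(0)),("lip1",lip_pt(1.62))): print(n,q,robot.ik(q,T(YAW)) is not None)
for c,a in(((.4326,.137),1.315),((.4148,-.2604),-1.208),((.511,-.341),1.52)):
    for s in(0,np.pi):print(c,s,robot.ik([*c,.022],T(a+s,.7)) is not None, robot.ik([*c,.15],T(a+s,.7)))
for x in(-63,-29,5): print(robot.ik(W(x+20,0,70),T(YAW,np.pi/6)))
E
```

```text
down 6.6 [0.5756 0.0047 0.1214] F [-0.4 -0.   1.1] op 45.0 g 0.0
closed 7.2 [0.5753 0.0049 0.1212] F [-0.9 -0.3  2.4] op 12.1 g 30.0
slid True 7.7 [ 0.5725 -0.0186  0.1211] F [0.6 4.1 4.2] op 11.8 g 30.0
 8.9 [ 0.572  -0.0221  0.1745] F [-1.   0.4 -0.4] op 39.8 g 0.0
latch0 [0.50466324 0.01263572 0.068     ] True
latch1 [0.49130596 0.0141245  0.11139826] True
lip0 [ 0.50176453 -0.06753657  0.059     ] True
lip1 [ 0.72028644 -0.09189262  0.25031408] True
(0.4326, 0.137) 0 True [-0.40204551  0.26440219  0.53188732  2.31395741 -1.1773555   0.91773123
 -2.37693315]
(0.4326, 0.137) 3.141592653589793 True [-0.64005783  0.53013138 -0.01961442  1.82347499  0.42009503  1.39467093
 -1.12100427]
(0.4148, -0.2604) 0 True [ 0.2835621   0.18537585 -0.17895999  2.37347162  1.29615907  0.67174838
 -0.62394507]
(0.4148, -0.2604) 3.141592653589793 True [ 0.03028171  0.9526176   1.07881262  1.64557031 -0.81433976  1.8220961
 -1.42499988]
(0.511, -0.341) 0 True [ 0.20323087  1.05869181  1.07816874  1.41825434 -1.11592742  1.91258271
 -1.8120354 ]
(0.511, -0.341) 3.141592653589793 True [-0.0585256   0.47892757  0.32459801  1.95436601  0.81980459  0.78059656
 -0.44156828]
[ 0.2608027   0.40890289 -0.3310195   2.23637831  1.6268081   0.19021885
 -0.12687392]
[ 0.30042842  0.45795666 -0.37269042  2.15713383  1.4630565   0.21500082
  0.06376589]
[ 0.30444104  0.50240693 -0.37592435  2.07723518  1.31558715  0.23104495
  0.23088186]
```

Run:
```python
from h import *
robot.gripper_to(.055)
g=latch_pt(0)
robot.move_ptp(W(-125,40,160),T(YAW));robot.move_linear(g,.12);st("down")
robot.gripper_to(0.0);st("closed")
r=arc(latch_pt,0,1.0,5,.08,thr=30);st(f"lifted {r}")
robot.gripper_to(.055);robot.move_linear(latch_pt(1.0)+[-.0,0,.06]);st()
snap("scene","s4.png");i,im=snap("wrist","w4.png")
a=cv2.imread("pics/s4.png")[120:280,230:410]
cv2.imwrite("pics/c4.png",np.hstack([cv2.resize(a,(450,400)),cv2.resize(im[:,:,::-1],None,fx=.5,fy=1)]))
```

```text
down 10.8 [0.5051 0.0126 0.0685] F [-0.1  0.4  0.1] op 54.6 g 0.0
closed 11.3 [0.5049 0.0135 0.0682] F [0.4 6.1 1.5] op 29.8 g 30.0
lifted None 12.6 [0.4913 0.0151 0.1117] F [-0.7  6.2 -0.3] op 29.3 g 30.0
 13.8 [0.4911 0.014  0.1709] F [-0.6 -0.1 -0.4] op 55.1 g 0.0
```

View pics/c4.png

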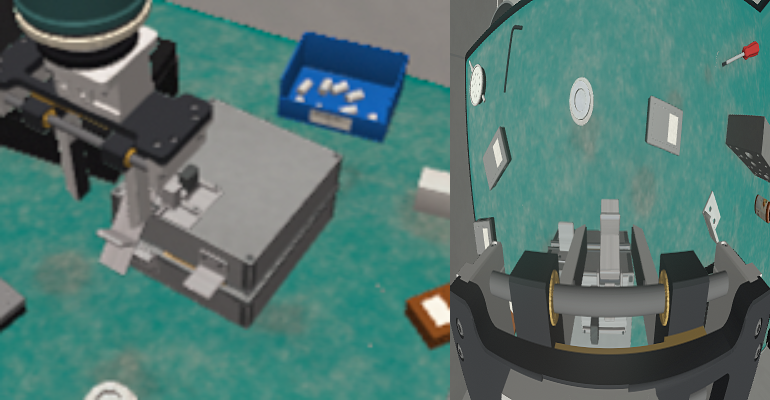

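The lever is lifted (scene crop at (120,245)) and the safety is clear. Now the lid.

Run:
```python
from h import *
g=lip_pt(0)
robot.move_ptp(g+[0,0,.11],T(YAW));robot.move_linear(g,.12);st("down")
robot.gripper_to(0.0);st("closed")
r=arc(lip_pt,0,1.62,8,.18,thr=40);st(f"open {r}")
robot.gripper_to(.055);robot.move_linear(lip_pt(1.62)+[0,0,.06]);st()
robot.move_ptp([.57,-.2,.34],T(-np.pi/2));robot.pause(.2)
i,im=snap("wrist","w5.png");np.savez("pics/w5.png.npz",**i);snap("scene","s5.png")
st()
```

```text
down 15.4 [ 0.5021 -0.0674  0.0596] F [ 0.6 -0.6  0.6] op 55.2 g 0.0
closed 15.9 [ 0.502  -0.0666  0.0592] F [ 0.7  6.7 -0.1] op 29.3 g 30.0
open None 18.9 [ 0.7193 -0.0924  0.2491] F [  0.2  -3.8 -18.4] op 29.6 g 30.0
 20.1 [ 0.7201 -0.0919  0.3095] F [-0.6  0.2 -0.9] op 54.8 g 0.0
 21.5 [ 0.5702 -0.1998  0.3397] F [ 0.   0.3 -0.3] op 54.9 g 0.0
```

View pics/w5.png

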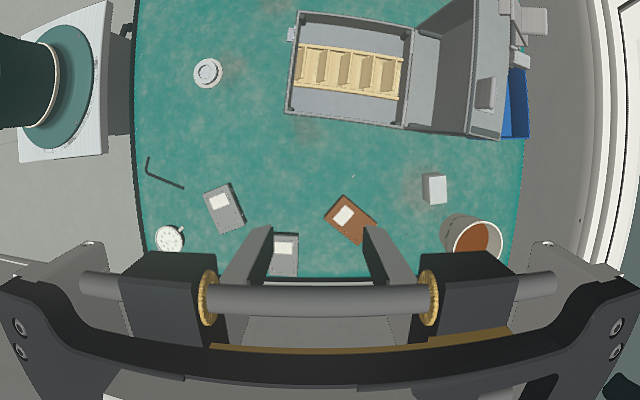

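Lid open at right (495,70), empty rack at (350,70) with wooden dividers. I'll check my case frame against the rack with predicted points.

```bash
cat >> h.py <<'E'
def proj(info,P):  # fisheye
    p=cv2.Rodrigues(np.array(info["rvec"],float))[0]@P+np.array(info["tvec"])
    r=np.hypot(p[0],p[1]);a=np.arctan2(r,p[2]);return np.array([info["cx"]+info["fx"]*a*p[0]/r,info["cy"]+info["fy"]*a*p[1]/r])
def rackcheck(info,im,fn,s=6,x0=285,y0=5,w=130,h=100):
    o=cv2.resize(im[y0:y0+h,x0:x0+w,::-1],None,fx=s,fy=s,interpolation=cv2.INTER_NEAREST)
    pts=[((x,y,50),(0,0,255)) for x in(-88,88) for y in(-80,80)]+[((-80+34*k+34*.342,y,12+32),(255,0,0)) for k in range(5) for y in(-25,25)]
    for q,col in pts:
        u=(proj(info,W(*q))-[x0,y0]+.5)*s
        cv2.drawMarker(o,tuple(int(v) for v in u),col,cv2.MARKER_CROSS,14,1)
    cv2.imwrite("pics/"+fn,o)
E
python3 - <<'E'
from h import *
rackcheck(dict(np.load("pics/w5.png.npz")),cv2.imread("pics/w5.png")[:,:,::-1],"c5.png")
E
```

```text
(no output)
```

View pics/c5.png

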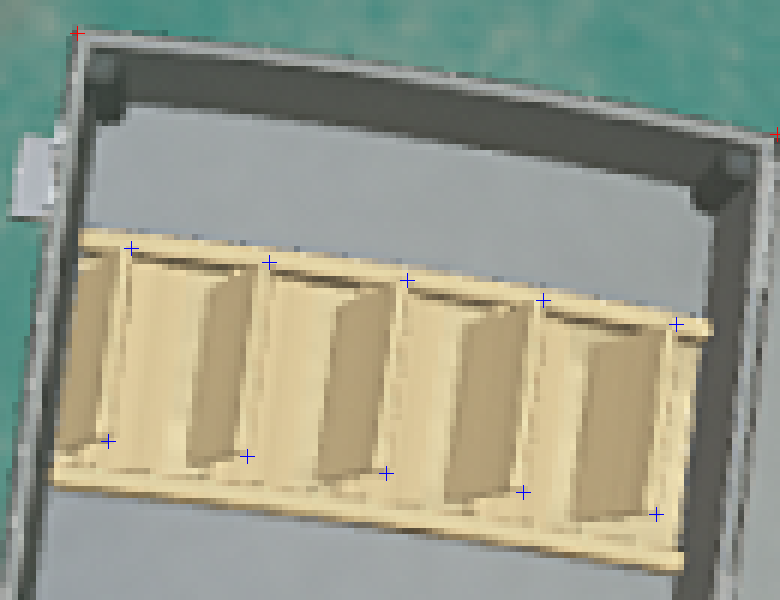

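```bash
cat >> h.py <<'E'
L=np.deg2rad(20);TILT=np.deg2rad(40);OFF=.018;ZP=.022
RP=T(YAW+np.pi,TILT-np.pi/2+L)          # tool when the box stands in its slot
def place_pt(slot,up=0.):               # TCP with box `up` mm above its seat
    u=37.5+OFF*1000+up;k=ZP*1000-12
    return W(-63+34*(slot-1)+u*np.sin(L)-k*np.cos(L),.5,12+u*np.cos(L)+k*np.sin(L))
def pick_pt(b,ang,z=ZP): return np.array([b[0]-OFF*np.cos(ang),b[1]-OFF*np.sin(ang),z])
def lookboxes(fn):
    robot.move_ptp([.62,-.24,.34],T(0));robot.pause(.3);i,im=snap("wrist",fn)
    r=[b for b in greytops(i,im,110) if b[1]<.25 and b[0]<.8]
    for b in r: print([round(float(v),4) for v in b[:5]])
    return r
E
python3 - <<'E'
from h import *
bs=lookboxes("w6.png")
for s in(1,2,3): print(s,place_pt(s),[None if (q:=robot.ik(place_pt(s,u),RP)) is None else q.round(2) for u in(0,85)])
for b in bs:
    for o in(0,np.pi):
        a=b[4]+o;print(round(a,2),[None if (q:=robot.ik(pick_pt(b,a,z),T(a,TILT))) is None else q.round(2) for z in(ZP,.2)])
E
```

```text
[0.798, -0.3032, 42.5224, 68.7046, 1.5471]
[0.5114, -0.3412, 50.2477, 74.3257, 1.5337]
[0.4327, 0.1373, 52.8681, 75.0192, 1.3148]
[0.415, -0.2605, 51.8614, 74.7651, -1.2086]
1 [ 0.5654693  -0.0338862   0.06757314] [None, array([-0.92,  0.47,  1.09,  2.19, -1.17,  0.39, -0.64])]
2 [ 0.59926006 -0.03765246  0.06757314] [None, array([-0.75,  0.45,  0.9 ,  2.11, -1.01,  0.35, -0.79])]
3 [ 0.63305082 -0.04141871  0.06757314] [None, array([-0.72,  0.52,  0.9 ,  2.03, -1.04,  0.4 , -0.78])]
1.55 [array([ 0.45,  1.42,  0.53,  0.44, -1.09,  1.77, -2.49]), array([ 0.48,  1.29,  0.53,  0.3 , -1.12,  1.96, -2.66])]
4.69 [array([-0.17,  1.09,  0.45,  1.19,  0.38,  0.93, -0.21]), array([-0.12,  0.87,  0.36,  1.14,  0.47,  1.15, -0.11])]
1.53 [array([ 0.3 ,  1.17,  0.89,  1.39, -1.12,  1.74, -1.76]), array([ 0.24,  1.01,  1.08,  1.34, -1.07,  1.97, -1.85])]
4.68 [array([-0.21,  0.75,  0.48,  2.  ,  0.81,  0.52, -0.62]), array([ 0.01,  0.38,  0.19,  1.94,  0.83,  0.9 , -0.4 ])]
1.31 [array([ 1.04,  0.92, -1.09,  2.3 ,  0.35,  0.26,  2.75]), array([-0.86,  0.23,  1.09,  2.29, -1.1 ,  1.08, -2.45])]
4.46 [array([-0.51,  0.76, -0.22,  1.8 ,  0.55,  1.27, -1.32]), array([-0.34,  0.52, -0.44,  1.75,  0.54,  1.58, -1.23])]
-1.21 [array([ 0.01,  0.52,  0.07,  2.43,  1.78,  0.61, -1.29]), array([ 0.41,  0.06, -0.34,  2.35,  1.1 ,  0.74, -0.42])]
1.93 [array([ 0.06,  1.21,  1.08,  1.62, -1.  ,  1.77, -1.31]), array([ 0.06,  0.89,  1.08,  1.57, -0.76,  1.89, -1.47])]
```

Run:
```python
from h import *
import h
bs=[(.5114,-.3412,1.5337),(.4327,.1373,1.3148),(.415,-.2605,-1.2086)]
def ok(p,R): return "y" if robot.ik(p,R) is not None else "-"
for d in(35,45,50,55,60,65):
    t=np.deg2rad(d);h.ZP=.019*np.cos(t)+.008*np.sin(t)+.002
    for off in(.018,.024):
      h.OFF=off
      for f in(1,-1):
        F=np.diag([f,f,1.]);RP=T(YAW+np.pi,t-np.pi/2+L)@F
        print(d,off,f,"place",["".join(ok(place_pt(s,u),RP) for u in(0,40,85)) for s in(1,2,3,4)],"pick",[["".join(ok(pick_pt(b,b[2]+o,z),T(b[2]+o,t)@F) for z in(h.ZP,.15)) for o in(0,np.pi)] for b in bs])
```

```text
35 0.018 1 place ['yy-', 'y-y', 'y-y', 'y-y'] pick [['yy', 'yy'], ['yy', 'yy'], ['yy', 'yy']]
35 0.018 -1 place ['yyy', 'yyy', 'yyy', 'yyy'] pick [['yy', 'yy'], ['yy', 'yy'], ['yy', 'yy']]
35 0.024 1 place ['yy-', 'y-y', 'y-y', '--y'] pick [['yy', 'yy'], ['yy', 'yy'], ['yy', 'yy']]
35 0.024 -1 place ['yyy', 'yyy', 'yyy', 'yyy'] pick [['yy', 'yy'], ['yy', 'yy'], ['yy', 'yy']]
45 0.018 1 place ['yyy', 'yyy', 'yyy', 'yyy'] pick [['yy', 'yy'], ['yy', 'yy'], ['yy', 'yy']]
45 0.018 -1 place ['yyy', 'yyy', 'yyy', 'yyy'] pick [['yy', 'yy'], ['yy', 'yy'], ['yy', 'yy']]
45 0.024 1 place ['yyy', 'yyy', 'yyy', 'yyy'] pick [['yy', 'yy'], ['yy', 'yy'], ['yy', 'yy']]
45 0.024 -1 place ['yyy', 'yyy', 'yyy', 'yyy'] pick [['yy', 'yy'], ['yy', 'yy'], ['yy', 'yy']]
50 0.018 1 place ['yyy', 'yyy', 'yyy', 'yyy'] pick [['yy', 'yy'], ['yy', 'yy'], ['yy', 'yy']]
50 0.018 -1 place ['yyy', 'yyy', 'yyy', 'yyy'] pick [['yy', 'yy'], ['yy', 'yy'], ['yy', 'yy']]
50 0.024 1 place ['yyy', 'yyy', 'yyy', 'yyy'] pick [['yy', 'yy'], ['yy', 'yy'], ['yy', 'yy']]
50 0.024 -1 place ['yyy', 'yyy', 'yyy', 'yyy'] pick [['yy', '
[... 467 characters left out ...]
y', 'yy'], ['yy', 'yy'], ['yy', 'yy']]
60 0.018 -1 place ['yyy', 'yyy', 'yyy', 'yyy'] pick [['yy', 'yy'], ['yy', 'yy'], ['yy', 'yy']]
60 0.024 1 place ['yyy', 'yyy', 'yyy', 'yyy'] pick [['yy', 'yy'], ['yy', 'yy'], ['yy', 'yy']]
60 0.024 -1 place ['yyy', 'yyy', 'yyy', 'yyy'] pick [['yy', 'yy'], ['yy', 'yy'], ['yy', 'yy']]
65 0.018 1 place ['yyy', 'yyy', 'yyy', 'yyy'] pick [['yy', 'yy'], ['yy', 'yy'], ['yy', 'yy']]
65 0.018 -1 place ['yyy', 'yyy', 'yyy', 'yyy'] pick [['yy', 'yy'], ['yy', 'yy'], ['yy', 'yy']]
65 0.024 1 place ['yyy', 'yyy', 'yyy', 'yyy'] pick [['yy', 'yy'], ['yy', 'yy'], ['yy', 'yy']]
65 0.024 -1 place ['yyy', 'yyy', 'yyy', 'yyy'] pick [['yy', 'yy'], ['yy', 'yy'], ['yy', 'yy']]
```

```bash
cat >> h.py <<'E'
TILT=np.deg2rad(50);OFF=.022;ZP=.0205
def RPf(f): return T(YAW+np.pi,TILT-np.pi/2+L)@np.diag([f,f,1.])
def RKf(a,f): return T(a,TILT)@np.diag([f,f,1.])
E
python3 - <<'E'
from h import *
bs=[(.5114,-.3412,1.5337),(.4327,.1373,1.3148),(.415,-.2605,-1.2086)]
q=lambda p,R:robot.ik(p,R).round(2).tolist()
for f in(1,-1):
    for s in(3,2,1): print("place",s,f,q(place_pt(s),RPf(f)),q(place_pt(s,85),RPf(f)))
    for b in bs:
        for o in(0,np.pi):
            a=(b[2]+o+np.pi)%(2*np.pi)-np.pi;print("pick",b[:2],round(a,2),f,q(pick_pt(b,a),RKf(a,f)),q(pick_pt(b,a,.15),RKf(a,f)))
E
```

```text
place 3 1 [-0.68, 0.68, 0.89, 2.0, -1.07, 0.54, -0.78] [-0.78, 0.67, 1.08, 1.89, -0.94, 0.73, -0.92]
place 2 1 [-0.71, 0.63, 0.89, 2.08, -1.08, 0.49, -0.75] [-0.82, 0.6, 1.08, 1.97, -0.9, 0.67, -0.93]
place 1 1 [-0.74, 0.57, 0.89, 2.16, -1.08, 0.45, -0.73] [-0.87, 0.52, 1.09, 2.05, -0.84, 0.61, -0.96]
pick (0.5114, -0.3412) 1.53 1 [0.38, 1.27, 0.89, 1.27, -1.19, 1.92, -1.76] [0.46, 1.01, 0.71, 1.27, -0.97, 1.92, -1.92]
pick (0.5114, -0.3412) -1.61 1 [-0.37, 0.86, 0.58, 2.01, 0.92, 0.57, -0.84] [-0.06, 0.51, 0.18, 2.0, 1.07, 0.93, -0.74]
pick (0.4327, 0.1373) 1.31 1 [0.87, 0.8, -0.72, 2.3, -1.04, 0.44, -2.09] [0.4, 0.33, -0.19, 2.32, -1.17, 0.91, -2.23]
pick (0.4327, 0.1373) -1.83 1 [-0.52, 0.87, -0.26, 1.71, 0.6, 1.46, -1.38] [-0.41, 0.69, -0.42, 1.7, 0.61, 1.67, -1.34]
pick (0.415, -0.2605) -1.21 1 [0.06, 0.63, -0.12, 2.45, 1.84, 0.93, -1.48] [0.31, 0.26, -0.39, 2.45, 1.51, 0.92, -0.98]
pick (0.415, -0.2605) 1.93 1 [0.13, 1.31, 1.08, 1.5, -1.01, 1.96, -1.3] [0.21, 0.99, 0.9, 1.5, -0.76, 1.94, -1.49]
place 3 -1 [0.08, 0.49, -0.1, 1.98, 0.25, 0.34, 1.23] [0.14, 0.41, -0.16, 1.86, 0.21
[... 214 characters left out ...]
 (0.5114, -0.3412) 1.53 -1 [0.8, 1.05, 0.07, 1.25, -0.61, 1.57, 1.06] [0.78, 0.89, 0.1, 1.26, -0.62, 1.71, 0.98]
pick (0.5114, -0.3412) -1.61 -1 [0.12, 0.75, -0.03, 1.99, 1.31, 0.94, 2.08] [0.22, 0.51, -0.15, 1.99, 1.19, 1.06, 2.34]
pick (0.4327, 0.1373) 1.31 -1 [1.02, 0.91, -0.9, 2.3, -0.69, 0.32, 0.74] [0.41, 0.33, -0.2, 2.32, -1.17, 0.9, 0.91]
pick (0.4327, 0.1373) -1.83 -1 [-0.39, 0.91, -0.45, 1.7, 0.71, 1.54, 1.67] [-0.39, 0.7, -0.45, 1.7, 0.62, 1.68, 1.79]
pick (0.415, -0.2605) -1.21 -1 [-0.05, 0.63, 0.0, 2.46, 1.84, 0.86, 1.63] [0.18, 0.25, -0.25, 2.45, 1.5, 0.88, 2.16]
pick (0.415, -0.2605) 1.93 -1 [0.72, 0.95, 0.03, 1.47, -0.37, 1.54, 1.29] [0.7, 0.78, 0.06, 1.48, -0.38, 1.71, 1.24]
```

```bash
cat >> h.py <<'E'
AX=np.array([np.sin(L)*np.cos(YAW),np.sin(L)*np.sin(YAW),np.cos(L)])
def pick(b,a):
    robot.gripper_to(.075)
    robot.move_ptp(pick_pt(b,a,.12),RKf(a,-1))
    r=robot.move_linear(pick_pt(b,a),.1,threshold=15);st(f"at box {r}")
    robot.gripper_to(0.);st("gripped");op=robot.get_state()["opening"]
    if not .046<op<.056: raise SystemExit("grip off")
    robot.move_linear(pick_pt(b,a,.2),.2)
def place(s,dx=0.):
    d=np.array([np.cos(YAW),np.sin(YAW),0])*dx
    robot.move_ptp(place_pt(s,85)+d,RPf(-1))
    robot.move_linear(place_pt(s,42)+d,.12)
    r=robot.move_linear(place_pt(s,-3)+d,.04,threshold=8)
    up=(robot.get_state()["ee_pos"]-place_pt(s)-d)@AX*1000;st(f"placed {r} up {up:.1f} mm")
    return up
def release(s):
    robot.gripper_to(.062);p=robot.get_state()["ee_pos"];robot.move_linear(p-.09*RPf(-1)[:,2],.15);st("clear")
E
python3 - <<'E'
from h import *
a=1.5337-np.pi
pick((.5114,-.3412),a)
up=place(3)
i,im=snap("scene","s7.png");snap("side","d7.png")
if up<3: release(3)
E
```

```text
at box False 26.0 [ 0.5125 -0.3193  0.0225] F [ 0.2  0.5 -0.1] op 75.0 g 0.0
gripped 26.5 [ 0.5123 -0.3193  0.0222] F [-1.1  0.3  3.4] op 49.9 g 30.0
placed True up 39.8 mm 29.6 [ 0.6501 -0.0431  0.108 ] F [ 2.2 -0.4  1.8] op 49.7 g 30.0
```

Run:
```python
from h import *
a=cv2.imread("pics/s7.png")[90:260,230:430];b=cv2.imread("pics/d7.png")[100:260,220:400]
cv2.imwrite("pics/c7.png",np.hstack([cv2.resize(a,(400,340)),cv2.resize(b,(390,340))]));st()
```

```text
29.7 [ 0.6501 -0.0432  0.1079] F [2.7 0.8 3.4] op 49.9 g 30.0
```

View pics/c7.png

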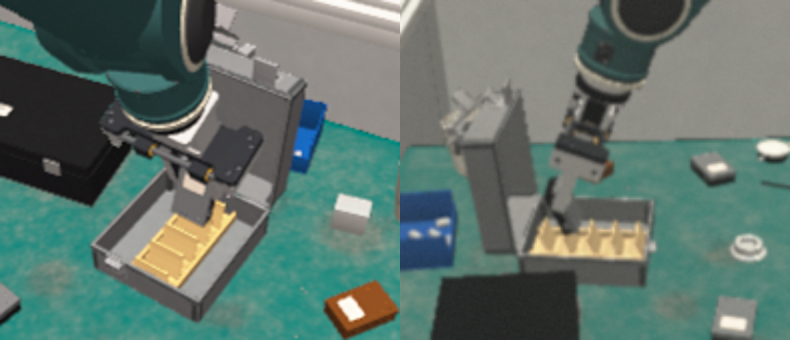

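The box hangs in the right lean over slot 3 (side crop (560,205)); the stop looks like a start-up transient. Continue.

Run:
```python
from h import *
robot.pause(.3);st()
for u in(25,10,-3):
    r=robot.move_linear(place_pt(3,u),.05,threshold=10)
    up=(robot.get_state()["ee_pos"]-place_pt(3))@AX*1000;st(f"{r} up {up:.1f}")
    if r: break
```

```text
30.0 [ 0.6501 -0.0431  0.1079] F [2.9 0.5 5.8] op 49.9 g 30.0
True up 38.4 30.2 [ 0.6508 -0.043   0.1063] F [ 1.8 -0.5  0.6] op 49.8 g 30.0
```

Run:
```python
from h import *
robot.pause(.3);st("held")
for u in(55,48,42,38):
    robot.move_linear(place_pt(3,u),.05);robot.pause(.4);up=(robot.get_state()["ee_pos"]-place_pt(3));st(f"{u}: up {up@AX*1000:.1f} err {((robot.get_state()['ee_pos']-place_pt(3,u))*1000).round(1)}")
```

```text
held 30.6 [ 0.6507 -0.0429  0.1063] F [1.5 0.2 0.5] op 49.8 g 30.0
55: up 54.9 err [-0.1  0.  -0.1] 31.4 [ 0.6544 -0.0438  0.1224] F [ 0.  -0.2 -0.9] op 49.6 g 30.0
48: up 48.1 err [ 0.  -0.   0.1] 32.1 [ 0.6522 -0.0436  0.116 ] F [ 0.5 -0.5 -0.7] op 49.8 g 30.0
42: up 42.1 err [ 0.1 -0.   0.1] 32.8 [ 0.6501 -0.0433  0.1104] F [-0.3 -0.3  0.2] op 49.6 g 30.0
38: up 38.0 err [ 0. -0.  0.] 33.4 [ 0.6487 -0.0432  0.1066] F [-0.3  0.6 -0.5] op 49.4 g 30.0
```

Run:
```python
from h import *
i,im=snap("wrist","w8.png");np.savez("pics/w8.png.npz",**i)
o=im[:,:,::-1].copy()
for f in (place_pt,):
    for q,col in [((-80+34*k+34*.342,y,44),(255,0,0)) for k in range(5) for y in(-25,25)]:
        cv2.drawMarker(o,tuple(int(v) for v in proj(i,W(*q))),col,cv2.MARKER_CROSS,8,1)
cv2.imwrite("pics/c8.png",cv2.resize(o[130:400,180:460],None,fx=2.2,fy=2.2))
```

```text
(no output)
```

View pics/c8.png

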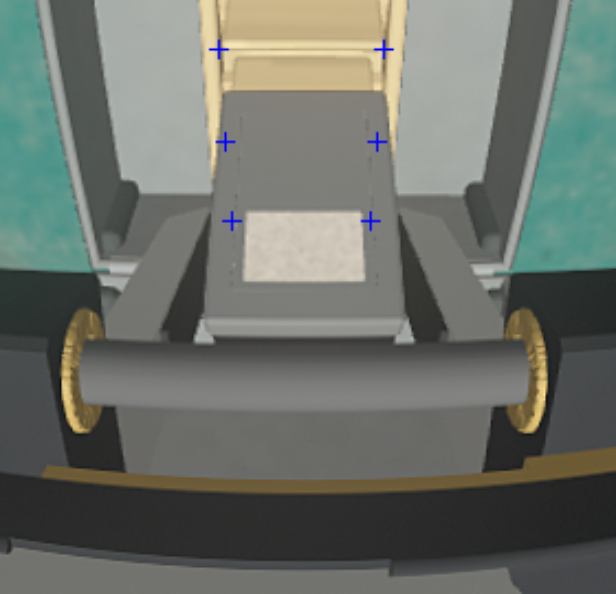

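Run:
```python
from h import *
i=dict(np.load("pics/w8.png.npz"))
def S(u,n,y): return W(5+u*np.sin(L)+n*np.cos(L),y,12+u*np.cos(L)-n*np.sin(L))
for u in(38,113):
    for n in(-12,12): print(u,n,[proj(i,S(u,n,y)).round(1) for y in(-25,25)])
# observed rows -> crossing of ray with slot planes
for name,v in(("bottom front edge",171.8),("top front edge",274.5),("label low edge",130+211/2.2)):
    o,d=ray(i,(319,v),True);c,s=np.cos(-YAW),np.sin(-YAW);M=np.array([[c,-s,0],[s,c,0],[0,0,1]])
    o=M@(o-C0)*1000-[5,0,12];d=M@d
    B=np.array([[np.sin(L),0,np.cos(L)],[np.cos(L),0,-np.sin(L)]]);ou,on=B@o;du,dn=B@d;t=(-12-on)/dn;print(name,"u at n=-12:",ou+t*du)
```

```text
38 -12 [array([279.4, 166.7]), array([354.7, 166.6])]
38 12 [array([282.6, 189.1]), array([351.7, 189.1])]
113 -12 [array([269.7, 272.4]), array([364.4, 272.4])]
113 12 [array([275.2, 288. ]), array([359., 288.])]
bottom front edge u at n=-12: 42.70261581955472
top front edge u at n=-12: 113.88887927860884
label low edge u at n=-12: 83.9000940551636
```

```bash
cat >> h.py <<'E'
N3=np.array([np.cos(L)*np.cos(YAW),np.cos(L)*np.sin(YAW),-np.sin(L)])
YC=np.array([-np.sin(YAW),np.cos(YAW),0])
def SL(s,u,n): return W(-63+34*(s-1)+u*np.sin(L)+n*np.cos(L),.5,12+u*np.cos(L)-n*np.sin(L))
def fixed_pose(s,up,du,nb,nt,n0):
    """TCP pose so that a box found (when nominally `up` high) with its bottom at n=nb, top at n=nt, du high, gets upright in the slot at n=n0"""
    d=(nb-nt)/75.;Q=cv2.Rodrigues(YC*d)[0]
    v=place_pt(s)-SL(s,du,nb)
    return SL(s,up,n0)+Q@v, Q@RPf(-1)
def insert(s,du,nb,nt,n0,start=48,thr=12):
    p,R=fixed_pose(s,start,du,nb,nt,n0);robot.move_linear(p,.08,frame=R) ;robot.pause(.3)
    for u in(34,20,8,-3):
        r=robot.move_linear(fixed_pose(s,u,du,nb,nt,n0)[0],.05,threshold=thr)
        p0=fixed_pose(s,0,du,nb,nt,n0)[0];up=(robot.get_state()["ee_pos"]-p0)@AX*1000
        if r: break
    robot.pause(.2);st(f"{r} up {up:.1f}");return up
E
python3 - <<'E'
from h import *
d=(4.55-1.7)/75;Q=cv2.Rodrigues(YC*d)[0];print("check bottom moves -n:",(Q@(-AX*75)+AX*75)@N3*1000)
robot.move_linear(place_pt(3,50),.08)
up=insert(3,.7,4.55,1.7,-.8)
E
```

```text
check bottom moves -n: -2849.314149520273
True up 25.0 35.2 [ 0.6419 -0.0424  0.095 ] F [ 0.4 -0.2 -0. ] op 49.7 g 30.0
```

Run:
```python
from h import *
i,im=snap("wrist","w9.png");np.savez("pics/w9.png.npz",**i);st()
o=im[:,:,::-1]
cv2.imwrite("pics/c9.png",cv2.resize(o[130:300,230:410],None,fx=4,fy=3.5))
```

```text
35.3 [ 0.6419 -0.0424  0.095 ] F [ 0.2 -0.5 -0.5] op 49.6 g 30.0
```

View pics/c9.png

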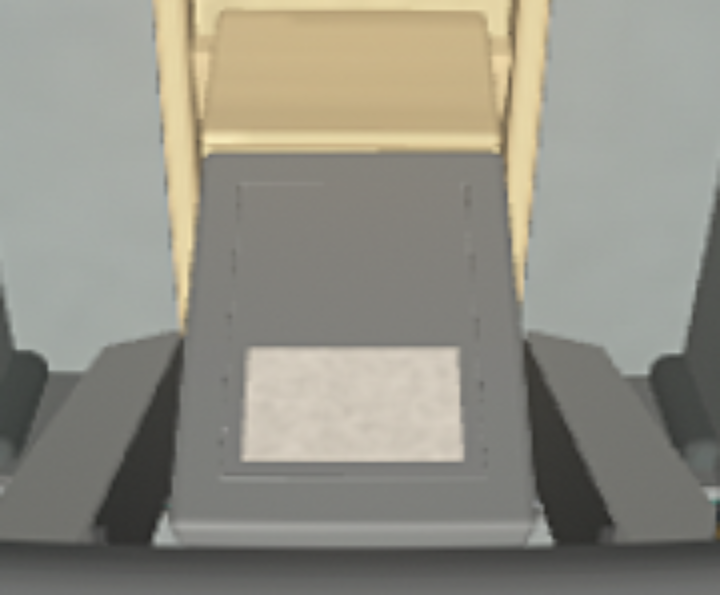

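Run:
```python
from h import *
i=dict(np.load("pics/w9.png.npz"))
def un(v,n,iu=319):
    o,d=ray(i,(iu,v),True);p0=SL(3,0,0);o=(o-p0)*1000;t=(n-o@N3)/(d@N3);return (o+t*d)@AX
for nm,r in(("box low visible",153),("div strip top",130),("div front low edge... far",12),("label low",347),("label high",462),("top edge",517)):
    v=130+r/3.5;print(nm,[round(un(v,n),1) for n in(-12,-14,-18)])
p=robot.get_state()["ee_pos"];e,_=fixed_pose(3,25,.7,4.55,1.7,-.8);print((p-e)*1000)
```

```text
box low visible [np.float64(26.7), np.float64(28.6), np.float64(32.4)]
div strip top [np.float64(20.5), np.float64(22.5), np.float64(26.5)]
div front low edge... far [np.float64(-16.3), np.float64(-13.8), np.float64(-8.8)]
label low [np.float64(71.0), np.float64(72.3), np.float64(74.9)]
label high [np.float64(92.4), np.float64(93.4), np.float64(95.5)]
top edge [np.float64(101.8), np.float64(102.7), np.float64(104.6)]
[ 0.5471131  -0.03454306 -0.19195095]
```

Run:
```python
from h import *
F=lambda u,n:fixed_pose(3,u,.7,4.55,1.7,n)[0]
robot.move_linear(F(31,-.8),.05);robot.move_linear(F(31,.5),.05);robot.pause(.3);st("up31")
for u in(26,23,20,10,-3):
    r=robot.move_linear(F(u,.5),.04,threshold=12);robot.pause(.2)
    p=robot.get_state()["ee_pos"];st(f"{r} {u}: up {(p-F(0,.5))@AX*1000:.1f} n {(p-F(0,.5))@N3*1000:.1f}")
    if r:break
```

```text
up31 36.1 [ 0.6446 -0.0427  0.1003] F [ 0.2 -0.5  0.1] op 49.5 g 30.0
False 26: up 26.1 n 0.0 36.6 [ 0.6429 -0.0425  0.0957] F [-0.7  0.4 -0.8] op 49.8 g 30.0
False 23: up 24.3 n 0.7 37.0 [ 0.643  -0.0425  0.0938] F [ 1.1 -0.3  7.6] op 49.9 g 30.0
False 20: up 21.2 n 1.0 37.5 [ 0.6422 -0.0424  0.0908] F [ 7.9 -1.7 -0.3] op 49.8 g 30.0
False 10: up 10.5 n 0.7 38.1 [ 0.6383 -0.042   0.0808] F [ 6.1 -0.4 -4.7] op 50.1 g 30.0
True -3: up -2.3 n 1.0 38.7 [ 0.6342 -0.0415  0.0687] F [ 2.6 -1.   3. ] op 50.1 g 30.0
```

```bash
cat >> h.py <<'E'
def edges(im):
    """rows of the held box's low and top front edges, about the middle column, sub-pixel"""
    hsv=cv2.cvtColor(im,cv2.COLOR_RGB2HSV).astype(float)
    s=hsv[:,310:328,1].mean(1);v=hsv[:,300:336,2].mean(1)
    k=[r for r in range(150,200) if s[r]>=40>s[r+1]][-1];lo=k+(s[k]-40)/(s[k]-s[k+1])
    g=np.diff(v)[258:292];j=258+int(np.argmax(g));return lo+.5,j+.5,g.max()
E
python3 - <<'E'
from h import *
release(3)
for f in("w8.png","w9.png"): print(edges(cv2.imread("pics/"+f)[:,:,::-1].copy()))
bs=lookboxes("w10.png")
E
```

```text
clear 39.8 [ 0.6032 -0.0382  0.1525] F [-0.2  0.4 -1.3] op 61.9 g 0.0
(np.float64(171.9602122015915), 274.5, np.float64(16.4722222222222))
(np.float64(173.88135593220338), 278.5, np.float64(17.861111111111114))
[0.4313, 0.1378, 49.2259, 74.7413, 1.3124]
[0.415, -0.2606, 51.8768, 74.7627, -1.2069]
```

```bash
cat >> h.py <<'E'
from scipy.optimize import least_squares
def inhand(info,im,s,up,zlag):
    """du (mm) and bottom/top offsets n (mm) of the held box, the TCP being at place_pt(s,up); n at the pads = zlag"""
    lo,hi,_=edges(im)
    def f(x):
        du,d=x;nb=zlag+d*59.5;nt=zlag-d*15.5
        return [proj(info,SL(s,up+du,nb-12))[1]-lo,proj(info,SL(s,up+du+75,nt-12))[1]-hi]
    du,d=least_squares(f,[0,0.]).x;return du,zlag+d*59.5,zlag-d*15.5
E
sed -i 's/st(f"at box {r}")/robot.pause(.4);st(f"at box {r}")/' h.py
python3 - <<'E'
from h import *
i=dict(np.load("pics/w8.png.npz"));im=cv2.imread("pics/w8.png")[:,:,::-1].copy()
print("box1:",inhand(i,im,3,38,1.7))
pick((.415,-.2606),-1.207)
robot.move_ptp(place_pt(2,85),RPf(-1));robot.move_linear(place_pt(2,50),.12);robot.pause(.4)
i,im=snap("wrist","w11.png");np.savez("pics/w11.png.npz",**i);print(edges(im));st()
print(inhand(i,im,2,50,0.))
E
```

```text
box1: (np.float64(0.5229357026160625), np.float64(4.863901344569568), np.float64(0.875790406036499))
at box False 44.6 [ 0.4072 -0.2401  0.0221] F [-0.1  0.5 -0.5] op 74.9 g 0.0
gripped 45.1 [ 0.4072 -0.24    0.022 ] F [-0.2 -0.2  0.6] op 49.4 g 30.0
(np.float64(170.9908350305499), 272.5, np.float64(17.97222222222223))
 48.2 [ 0.6191 -0.0399  0.118 ] F [ 0.1  0.2 -1.1] op 49.7 g 30.0
(np.float64(0.5959628676330176), np.float64(3.806303159127845), np.float64(-0.9915579658232201))
```

Run:
```python
from h import *
i=dict(np.load("pics/w11.png.npz"));im=cv2.imread("pics/w11.png")[:,:,::-1].copy()
du,nb,nt=inhand(i,im,2,50,1.6);print(du,nb,nt)
n0=1.2
F=lambda u:fixed_pose(2,u,du,nb,nt,n0)
robot.move_linear(F(50)[0],.08,frame=F(50)[1]);robot.pause(.3)
for u in(42,36,30,26,20,10,-3):
    r=robot.move_linear(F(u)[0],.05,threshold=12);robot.pause(.15)
    p=robot.get_state()["ee_pos"]-F(0)[0];st(f"{r} {u}: up {p@AX*1000:.1f} n {p@N3*1000:.1f}")
    if r:break
```

```text
-0.18054508288169968 4.663025267542267 0.8020690479511743
False 42: up 42.1 n 0.1 49.2 [ 0.6163 -0.0395  0.1112] F [-0.   0.6 -0.3] op 49.7 g 30.0
False 36: up 36.1 n 0.0 49.6 [ 0.6142 -0.0393  0.1056] F [-0.3 -1.1 -0.6] op 50.1 g 30.0
False 30: up 30.1 n 0.1 50.0 [ 0.6122 -0.0391  0.0999] F [-0.9  1.1 -1.7] op 49.8 g 30.0
False 26: up 26.0 n 0.0 50.5 [ 0.6108 -0.0389  0.0961] F [-0.3  0.1 -0.2] op 49.6 g 30.0
False 20: up 20.1 n 0.0 50.9 [ 0.6088 -0.0387  0.0905] F [-0.1  0.8 -1.5] op 49.7 g 30.0
False 10: up 10.1 n 0.1 51.4 [ 0.6055 -0.0383  0.0812] F [-0.1 -0.3 -0. ] op 49.7 g 30.0
True -3: up -0.9 n 0.3 51.8 [ 0.6019 -0.0379  0.0707] F [-0.6 -0.9 -0.9] op 49.4 g 30.0
```

Run:
```python
from h import *
release(2)
s=robot.camera_info("scene");print("slab base",cast(s,(168,213),0),cast(s,(125,165),0))
for b in lookboxes("w12.png"): pass
```

```text
clear 53.0 [ 0.5714 -0.0347  0.1551] F [ 0.6 -0.1 -0.4] op 61.7 g 0.0
slab base [0.44235571 0.32717483 0.        ] [ 5.29807729e-01  5.73391019e-01 -1.11022302e-16]
[0.7977, -0.3078, 42.6082, 75.9453, 1.5538]
[0.4314, 0.1378, 49.2652, 74.9823, 1.3148]
```

Run:
```python
from h import *
b=(.4314,.1378);a=1.3148
try: pick(b,a)
except robot.PlanningError as e: print("plan",e);st();raise SystemExit
robot.move_ptp(place_pt(1,85),RPf(-1));robot.move_linear(place_pt(1,50),.12);robot.pause(.4)
i,im=snap("wrist","w13.png");np.savez("pics/w13.png.npz",**i);print(edges(im));st()
print(inhand(i,im,1,50,1.6))
```

```text
at box False 58.1 [0.4259 0.1165 0.0221] F [ 0.3  0.1 -0.4] op 75.2 g 0.0
gripped 58.6 [0.4258 0.1165 0.022 ] F [ 0.  -0.6  0.3] op 49.8 g 30.0
(np.float64(170.96178010471203), 272.5, np.float64(20.75))
 61.9 [ 0.5853 -0.0362  0.118 ] F [-0.4  0.2 -0.1] op 49.7 g 30.0
(np.float64(-0.1861546222656029), np.float64(4.640852357308635), np.float64(0.807845184230524))
```

Run:
```python
from h import *
du,nb,nt=-.18,4.65,.8
F=lambda u:fixed_pose(1,u,du,nb,nt,1.2)
robot.move_linear(F(50)[0],.08,frame=F(50)[1]);robot.pause(.3)
for u in(36,26,10,-3):
    r=robot.move_linear(F(u)[0],.05,threshold=12);robot.pause(.15)
    p=robot.get_state()["ee_pos"]-F(0)[0];up=p@AX*1000;st(f"{r} {u}: up {up:.1f} n {p@N3*1000:.1f}")
    if r:break
if up<2:
    release(1)
    robot.move_ptp([.57,-.2,.34],T(-np.pi/2));robot.pause(.2)
    i,im=snap("wrist","w14.png");np.savez("pics/w14.png.npz",**i);_,sc=snap("scene","s14.png")
    o=np.hstack([cv2.resize(im[0:130,270:430,::-1],(480,390)),cv2.resize(sc[100:280,250:400,::-1],(320,390))]);cv2.imwrite("pics/c14.png",o)
```

```text
False 36: up 36.2 n 0.1 63.0 [ 0.5805 -0.0355  0.1056] F [ 0.2  0.5 -0.9] op 50.0 g 30.0
False 26: up 26.1 n 0.1 63.5 [ 0.5771 -0.0351  0.0962] F [-0.2  0.2 -1. ] op 49.5 g 30.0
False 10: up 10.2 n 0.1 64.1 [ 0.5717 -0.0345  0.0812] F [-0.4  0.8 -1.6] op 49.9 g 30.0
True -3: up -0.9 n 0.3 64.5 [ 0.5681 -0.0343  0.0707] F [ 0.6  0.4 -0.1] op 49.8 g 30.0
clear 65.7 [ 0.5377 -0.0312  0.1552] F [-0.1  1.2 -0.6] op 62.0 g 0.0
```

View pics/c14.png

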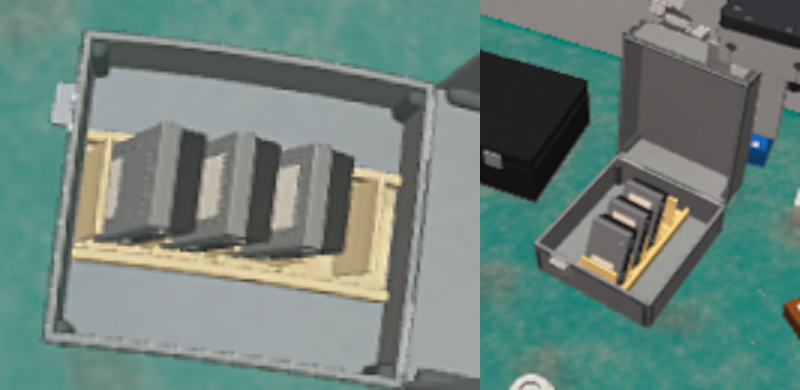

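All three boxes stand at equal height in slots 1–3 (crop (150,185), (225,190), (300,200)). Close up.

Run:
```python
from h import *
robot.gripper_to(.055)
o=np.array([0,.0008,0])
f=lambda t:lip_pt(t)+o
robot.move_ptp(f(1.62)+[0,0,.06],T(YAW));robot.move_linear(f(1.62),.12,threshold=15);st("down")
robot.gripper_to(0.0);st("closed");op=robot.get_state()["opening"]
if .027<op<.033:
    r=arc(f,1.62,.06,8,.18,thr=40);st(f"near shut {r}")
    r=robot.move_linear(f(-.015),.05,threshold=20);st(f"shut {r}")
    robot.gripper_to(.055);robot.move_linear(f(0)+[0,0,.12]);st()
    snap("scene","s15.png")
```

```text
down 69.1 [ 0.7205 -0.0912  0.2512] F [-0.6  0.9  0.1] op 54.9 g 0.0
closed 69.6 [ 0.7203 -0.0925  0.2508] F [-2.1 -5.6  2.4] op 29.4 g 30.0
near shut None 72.6 [ 0.5034 -0.0666  0.071 ] F [ 3.3 -1.  -4.6] op 29.2 g 30.0
shut False 73.0 [ 0.502  -0.0665  0.0559] F [ 3.9  1.5 -3.7] op 28.8 g 30.0
 74.6 [ 0.5013 -0.0668  0.1782] F [-0.  -0.6  0. ] op 55.2 g 0.0
```

Run:
```python
from h import *
o=np.array([0,.0008,0]);f=lambda t:latch_pt(t)+o
robot.move_ptp(f(1.0)+[0,0,.06],T(YAW));robot.move_linear(f(1.0),.12,threshold=15);st("down")
robot.gripper_to(0.0);st("closed");op=robot.get_state()["opening"]
if .027<op<.033:
    r=arc(f,1.0,.1,5,.08,thr=40);st(f"near {r}")
    r=robot.move_linear(f(-.05),.04,threshold=25);robot.pause(.2);st(f"latched {r}")
    robot.gripper_to(.055);robot.move_linear(f(0)+[-.006,0,.1]);st()
    _,sc=snap("scene","s16.png");i,w=snap("wrist","w16.png")
```

```text
down 75.7 [0.4916 0.0147 0.1117] F [-0.6 -0.1 -0.1] op 55.1 g 0.0
closed 76.2 [0.4915 0.0152 0.1116] F [2.1 3.8 0.1] op 29.2 g 30.0
near None 77.5 [0.5027 0.014  0.0724] F [ 0.4  0.8 19.5] op 29.1 g 30.0
latched True 78.0 [0.5066 0.0135 0.0681] F [-3.5 -0.7 12.7] op 29.2 g 30.0
 79.4 [0.4983 0.0133 0.1673] F [-0.2 -0.  -0.9] op 55.2 g 0.0
```

Run:
```python
from h import *
o=np.array([0,.0008,0])
robot.gripper_to(.035)
g=W(-48,16,121)+o
robot.move_ptp(g+[0,0,.05],T(YAW));robot.move_linear(g,.1,threshold=15);st("down")
robot.gripper_to(0.0);robot.pause(.2);st("closed");p0=robot.get_state()["ee_pos"]
if .009<robot.get_state()["opening"]<.015:
    r=robot.move_linear(W(-48,42.,121)+o,.04,threshold=25);robot.pause(.2);st(f"slid {r}");print("travel",(robot.get_state()["ee_pos"]-p0)@YC*1000)
```

```text
down 81.1 [ 0.5727 -0.018   0.1214] F [ 0.1 -0.  -0.3] op 35.0 g 0.0
closed 81.8 [ 0.5728 -0.0183  0.1213] F [-0.9 -0.8  6.2] op 12.1 g 30.0
slid False 82.8 [0.5756 0.0056 0.1212] F [ -1.4 -10.3   7.6] op 11.7 g 30.0
travel 24.0584562042019
```

Run:
```python
from h import *
robot.gripper_to(.035);robot.move_linear(W(-48,40,200))
robot.move_ptp([.57,-.2,.34],T(-np.pi/2));robot.pause(.2);st()
i,im=snap("wrist","w17.png");_,sc=snap("scene","s17.png")
o=np.hstack([cv2.resize(im[0:150,230:430,::-1],(400,300)),cv2.resize(sc[150:260,250:390,::-1],(382,300))])
cv2.imwrite("pics/c17.png",o)
```

```text
85.2 [ 0.5701 -0.199   0.3391] F [-0.3  0.2 -0.6] op 34.9 g 0.0
```

View pics/c17.png

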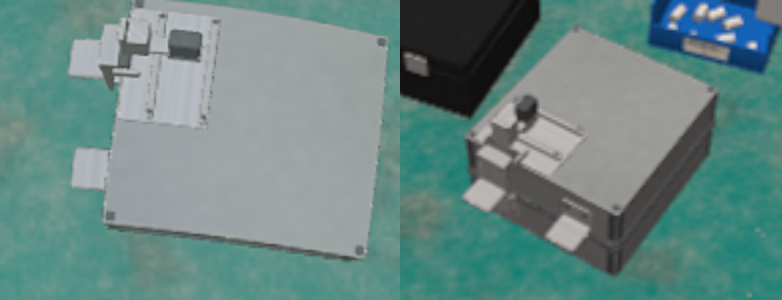

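The lid is shut, the lever is down at (85,58), and the safety block is back behind the heel at (180,42). That matches the first picture.

```bash
python3 -c "
from rig import robot
print(robot.sign_off())"
```

```text
the job is handed in; nothing more can be done
None
```

The three grey boxes I found are standing in slots 1 to 3, the case is shut, latched and locked with the safety back behind the latch, and the job is handed in at about 85 s. I left the other things on the bench alone.

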